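# Clip the yellow stop plate into the assembly fixture

### The job

Set the assembly fixture up for the next part: take the stop plate with the yellow grip out of the storage rail and press its thin lower edge straight down into the sprung edge clip on the white fixture, about centred along the clip, until it is fully home on the bottom and stands upright by itself. Leave the blue and red plates standing in the rail.

Things in the scene. Friction and masses are not known exactly. Their poses are not given: they have to be found in the camera images.
- yellow_plate_grip (a point): Centre of the yellow grip of the plate to be clipped in. Aluminium blade 60 mm wide (x), 6 thick (y), 76 tall; on top a grip 60 (x) x 14 (y) x 24 high; 96 mm tall, 90 g. This point is 84 mm above the lower edge, 12 below the top; z up; both ways round alike. Stands loose in a pocket 30 mm deep of a fixed grey rail 40 mm high: lift it straight up to clear. Both 60 mm faces of the grip are free for fingers.
- clip_seat (a point): Slot bottom of the clip on the fixed white fixture, where the middle of the plate's lower edge must rest (grip centre then 84 mm above). x along the slot, y across, z up. Two black jaws 60 mm long (x), 2 mm apart, 22 high; above, orange lead-ins spread to 26 apart at 42 high. The jaws spring outward; entry takes 5 to 15 N. Housings 52-68 mm off in y, 40 high; red-handled clamp 90 high beyond 100 mm to -y.
- blue_plate_grip (a point): Grip centre of a like plate with a blue grip, standing in another pocket of the rail; to be left alone. Point, axes and sizes as for the yellow one. The three plates stand in any order in one line along their x axes, 90 mm from centre to centre.
- red_plate_grip (a point): Grip centre of a like plate with a red grip, standing in another pocket of the rail; to be left alone. Point, axes and sizes as for the yellow one. The three plates stand in any order in one line along their x axes, 90 mm from centre to centre.
Mind the look-alikes: they are no part of the job. Leave any purple look-alike of the part that bears yellow_plate_grip alone.

How it is judged:
By the outcome, as a careful person would: the job done as asked, in the order asked, and still so for the second after the job is handed in, with the robot touching nothing.
It also fails if it takes over 32 s, if anything falls off the work surface, if the arm or the gripper's body presses on something with over 40 N, if the wrist force passes 120 N, or if a joint passes its speed limit or range.

### The arm

A 6-joint arm with a two-finger parallel gripper is mounted at the origin on the work surface. World frame = base frame: x ahead of the robot, y to its left, z up, the work surface at z = 0. Lengths are in m, angles in rad, forces in N, time in s.
With the tool pointing down it reaches from about 0.25 to 0.775 m from the base axis. Payload 4 kg.
Tool frame: the origin (TCP) lies on the centre line of the jaws, within the pads' length; the fingertips stand 14 mm ahead of it and the grasp point (between the pads) lies 5 mm behind it (robot.tcp_to_tips is the distance from the TCP to the fingertips, in m); z points along the fingers, y is the line along which they close (so a half turn about z gives the same grasp; the last joint's range is limited). The gripper opens to 94 mm and grips with 3 to 60 N. Pads are 16 mm wide; open, the fingers measure 119 mm over their backs; the gripper's body (75 mm by 177 mm) begins 78 mm behind the grasp point.
Start: joints at [1.054, 0.087, 1.371, -0, 1.684, -0.103], TCP at [0.221, 0.504, 0.22] pointing down, gripper open.
Joint ranges: [-3.1, 3.1], [-0.76, 2.03], [0.27, 2.55], [-1.08, 4.22], [0.17, 2.65], [-2.57, 2.57]. Speed limits (rad/s): [2.79, 2.79, 3.14, 3.14, 3.14, 3.14].

### API

Orientations are given as [roll, pitch, yaw] about the fixed x, y, z axes, in that order (R = Rz(yaw) Ry(pitch) Rx(roll)).
In Python, from bench import robot gives the robot as it stands.
- The arm moves only by the tool carry_out, never from a script. Its argument "increments" is a list of rows, each a list of 3 entries, a list of its own where there are three numbers: the closure in counts, from 0 (fully open) to 255 (shut), then the shift along the tool's x, y, z in mm, then the turn about the tool's z in degrees. In form: [[fingers, [dx, dy, dz], twist], ...]. A call has 1 to 8 rows; each row shifts and turns the commanded pose from where the row before left it, along the tool's axes as they then stand; what a row does not reach is not made up. A row lasts 1/10 s, in which the tool goes at most 50 mm and 8.59 degrees, less where a joint would pass 70% of its speed; a pose out of reach is approached as far as the arm can. A call with a gripper value outside its range is refused whole. The fingers move at their own pace and stop on an object; the grip force is fixed at half the most. Time passes only in rows, so rows that do not move let the fingers close. It gives the time, the measured TCP pose, the force, the opening and the grip force at its end, in the units of the state.
- robot.get_obs(): the state, without advancing time (a new reading comes with each control period).
- robot.snapshot(name): name is "side" or "top" or "wrist"; returns the picture (420x560x3 uint8, blue, green, red); there is no depth.
- robot.get_calibration(name): a dict with "vfov" (degrees; the focal length in pixels is half the picture's height over the tangent of half this angle, whatever the lens; pixels are square), "cx", "cy" (the principal point, pixels), "T" (4x4, takes a point from camera to world coordinates). Camera axes: x right, y down, z forward; pixel columns grow to the right and rows downward; lengths in m; the calibration is good to about 2 mm. The wrist camera is an equidistant fisheye: a pixel r from the principal point sees the ray r / f radians off the axis. A picture is of the moment at which its call begins: read the wrist's pose just before it. get_calibration takes no time and is no camera call; for the wrist camera it gives the pose at the moment of the call.
- robot.close_job(): hands the job in; it is judged then, once.
The state is a dict: "time": time; "joint_positions": joint angles; "qvel": joint speeds; "joint_torque": joint torques, N m; "tool_pos": TCP position; "ee_rot": TCP orientation; "wrist_force": force on the tool from outside, world axes, zero at the start; "wrist_torque": the same for the moment, N m; "width": finger opening in m; "finger_force": force on a finger pad.
Only numpy, scipy, OpenCV 4.12 (cv2) and the standard library are available. Lean on these libraries where they do the work, as an engineer would, in place of code of your own. Each camera call takes 0.05 s, during which the arm holds its last target. There are 200 camera calls.

## Working session

There is one attempt and no reset: what is moved stays moved. The work goes in short steps, Python scripts to look and compute and a tool call to move; the robot and the scene stay as the last step left them, time stands still between calls to the robot, and variables do not carry over. Pictures are saved under pics/ and viewed, at most 12 in all, crops included, and the job is handed in when it is done.

Besides the shell and the picture viewer there is one more tool, called as a command line: name --argument value ..., lists and objects as JSON in quotes. carry_out: Moves the arm, as the interface text tells. Its arguments: {"type":"object","properties":{"increments":{"type":"array","items":{"type":"array"}}},"required":["increments"]}

```bash
mkdir -p pics
python3 - <<'E'
from bench import robot
import cv2,numpy as np
o=robot.get_obs();print({k:np.round(o[k],4).tolist() for k in('time','tool_pos','ee_rot','wrist_force','width')})
ims=[]
for n in('top','side','wrist'):
    c=robot.get_calibration(n);print(n,c['vfov'],c['cx'],c['cy'],np.round(c['T'],4).tolist())
    im=robot.snapshot(n);cv2.imwrite(f'pics/{n}0.png',im)
E
```

```text
{'time': 0.0, 'tool_pos': [0.2209, 0.5031, 0.2183], 'ee_rot': [-3.1394, -0.0002, 2.7278], 'wrist_force': [0.3737, -0.4048, 0.2947], 'width': 0.0941}
top 48.39198071021777 278.3233356768523 205.021268838168 [[0.0306, -0.975, 0.2202, 0.3355], [-0.9995, -0.0295, 0.008, 0.0227], [-0.0013, -0.2203, -0.9754, 1.0441], [0.0, 0.0, 0.0, 1.0]]
side 44.595247136140685 285.5385322491606 210.69901202736156 [[0.981, -0.131, 0.1432, 0.4112], [-0.1935, -0.7192, 0.6673, -0.5954], [0.0155, -0.6823, -0.7309, 0.7745], [0.0, 0.0, 0.0, 1.0]]
wrist 65.70646984690485 277.8977052716622 209.4464390919495 [[0.4021, 0.8858, 0.2319, 0.1534], [0.9156, -0.3883, -0.1045, 0.5326], [-0.0025, 0.2543, -0.9671, 0.3836], [0.0, 0.0, 0.0, 1.0]]
```

View pics/top0.png

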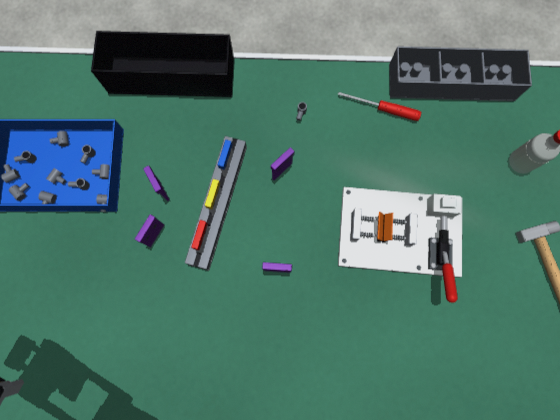

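View pics/side0.png

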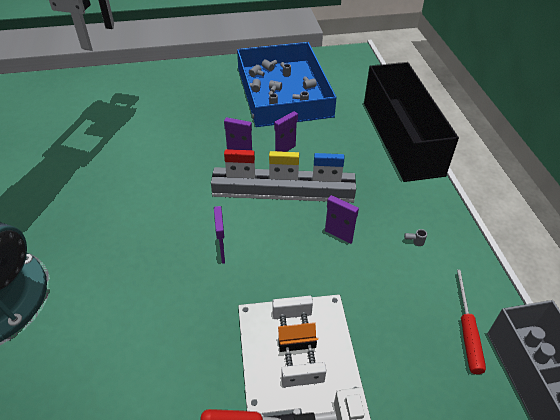

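The yellow mask candidates are the yellow grip at top (212,194), side (284,158). The blue and red ones sit either side of it in the rail, and four purple look-alikes stand loose. Only the middle one in the rail fits. I'll confirm it in an enlarged crop.

```bash
cat > h.py <<'E'
import cv2,numpy as np
from bench import robot
def ray(n,p,c=None):
    c=c or robot.get_calibration(n);f=210/np.tan(np.radians(c['vfov']/2))
    d=np.array([p[0]-c['cx'],p[1]-c['cy']],float)
    if n=='wrist':
        r=np.hypot(*d);t=r/f;v=np.r_[d/max(r,1e-9)*np.sin(t),np.cos(t)]
    else: v=np.r_[d/f,1]
    T=np.array(c['T']);return T[:3,3],T[:3,:3]@(v/np.linalg.norm(v))
def onz(n,p,z,c=None):
    o,v=ray(n,p,c);return o+v*(z-o[2])/v[2]
def tri(rs):
    A=sum(np.eye(3)-np.outer(v,v) for o,v in rs);b=sum((np.eye(3)-np.outer(v,v))@o for o,v in rs)
    X=np.linalg.solve(A,b);return X,[np.linalg.norm(np.cross(X-o,v)) for o,v in rs]
R={'yellow':((22,120,60),(34,255,255)),'orange':((5,130,60),(17,255,255)),'red':((0,150,80),(4,255,255)),'blue':((105,150,60),(118,255,255))}
def blobs(im,col,a=40):
    m=cv2.inRange(cv2.cvtColor(im,cv2.COLOR_BGR2HSV),*map(np.array,R[col]))
    cs=[c for c in cv2.findContours(m,0,1)[0] if cv2.contourArea(c)>a]
    return sorted(cs,key=cv2.contourArea,reverse=True)
E
python3 - <<'E'
from h import *
t=cv2.imread('pics/top0.png');s=cv2.imread('pics/side0.png')
for n,im in(('top',t),('side',s)):
    for c in('yellow','orange','red','blue'):
        for b in blobs(im,c)[:4]:
            q=cv2.minAreaRect(b);print(n,c,np.round(q[0],1),np.round(q[1],1),round(q[2]),cv2.contourArea(b),np.round(cv2.boxPoints(q)).astype(int).tolist())
z=lambda im,x,y:cv2.resize(im[y:y+100,x:x+130],None,fx=3,fy=3,interpolation=2)
cv2.imwrite('pics/crop.png',np.vstack([np.hstack([z(t,150,145),z(t,320,180)]),np.hstack([z(s,220,120),z(s,235,290)])]))
E
```

```text
top yellow [212.1 193.7] [ 8.3 29.2] 18 207.0 [[204, 206], [212, 179], [220, 181], [212, 209]]
top orange [384.5 226. ] [28. 15.] 90 347.5 [[377, 212], [392, 212], [392, 240], [377, 240]]
top red [399.1 110.1] [42.9 10. ] 16 365.0 [[377, 109], [380, 100], [421, 111], [418, 121]]
top red [449.6 282.4] [38.  10.6] 82 338.5 [[442, 264], [452, 263], [457, 300], [447, 302]]
top red [198.3 234.5] [ 6.5 29.1] 17 159.0 [[191, 247], [200, 220], [206, 222], [197, 249]]
top blue [ 61.  164.5] [ 91. 122.] 90 10343.0 [[0, 119], [122, 119], [122, 210], [0, 210]]
top blue [224.5 154.1] [ 7.6 28.5] 17 169.0 [[217, 167], [225, 139], [232, 142], [224, 169]]
side yellow [283.5 157.5] [13. 29.] 90 343.0 [[269, 151], [298, 151], [298, 164], [269, 164]]
side orange [297.3 333.1] [18.9 38.1] 84 625.0 [[277, 326], [315, 322], [317, 340], [279, 345]]
side red [472.5 342.8] [59.8 15.9] 79 792.5 [[459, 315], [474, 312], [486, 371], [471, 374]]
side red [231.5 414. ] [10. 61.] 90 482.0 [[201, 409], [262, 409], [262, 419], [201, 419]]
side red [238.5 156. ] [12. 29.] 90 279.5 [[224, 150], [253, 150], [253, 162], [224, 162]]
side blue [286.6  82.8] [79.6 92.9] 83 6011.0 [[236, 49], [328, 38], [338, 117], [245, 128]]
side blue [328.5 159.5] [29.5 12.4] 3 335.0 [[313, 165], [314, 153], [344, 154], [343, 166]]
```

View pics/crop.png

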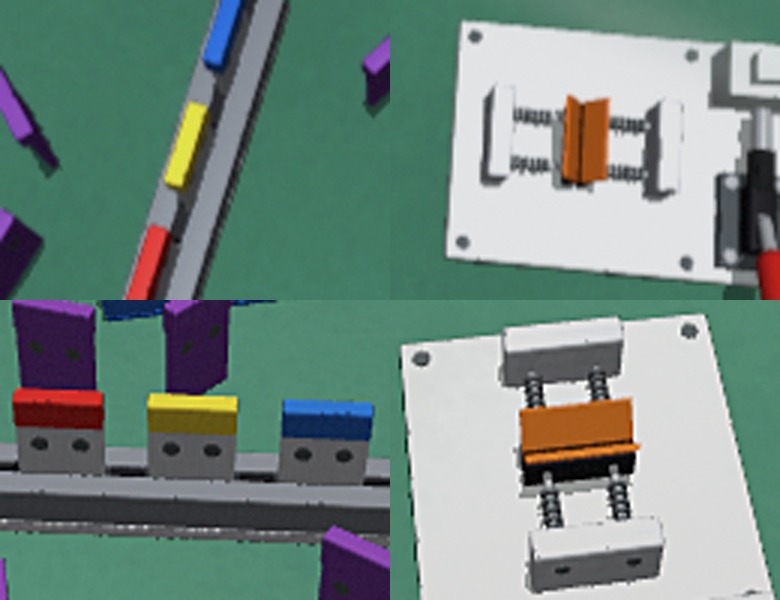

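The crop shows the yellow grip in the middle of the rail, between red and blue, with its purple look-alikes loose on the table. The orange lead-ins sit in the middle of the fixture with the slot along the image vertical (world x). I'll triangulate the grips and the clip.

Run:
```python
from h import *
t=cv2.imread('pics/top0.png');s=cv2.imread('pics/side0.png')
P={}
for c,(kt,ks) in dict(yellow=(0,0),red=(2,2),blue=(1,1)).items():
    a=cv2.minAreaRect(blobs(t,c)[kt])[0];b=cv2.minAreaRect(blobs(s,c)[ks])[0]
    X,e=tri([ray('top',a),ray('side',b)]);P[c]=onz('top',a,.104)
    print(c,'tri',np.round(X,4),np.round(e,4),'top@.104',np.round(P[c],4),'side@.097',np.round(onz('side',b,.097),4))
d=P['blue']-P['red'];print('rail yaw',np.degrees(np.arctan2(d[1],d[0])),np.linalg.norm(d))
for n,im in(('top',t),('side',s)):
    print(n,cv2.approxPolyDP(blobs(im,'orange')[0],2,True)[:,0].tolist())
o=robot.get_obs();print(o['tool_pos'],o['ee_rot'],o['time'])
```

```text
yellow tri [0.5694 0.17   0.0946] [0.0006 0.0006] top@.104 [0.5677 0.1686 0.104 ] side@.097 [0.5682 0.1671 0.097 ]
red tri [0.4819 0.1931 0.0924] [0.0013 0.0013] top@.104 [0.4814 0.1911 0.104 ] side@.097 [0.4802 0.1874 0.097 ]
blue tri [0.6574 0.149  0.0938] [0.0005 0.0005] top@.104 [0.6545 0.1477 0.104 ] side@.097 [0.6557 0.1454 0.097 ]
rail yaw -14.093876757756648 0.17850070195449097
top [[379, 212], [377, 238], [391, 239], [392, 213], [383, 215]]
side [[314, 323], [278, 327], [280, 344], [317, 339], [314, 337]]
[0.22095132 0.50324029 0.21855727] [-3.13988539e+00 -1.41283934e-04  2.72780382e+00] 0.15
```

carry_out --increments '[[0,[-44,-16,0],0],[0,[-44,-16,0],0],[0,[-44,-16,0],0],[0,[-44,-16,0],0],[0,[-44,-16,0],0],[0,[-44,-16,0],0],[0,[-44,-16,0],0],[0,[-44,-16,0],0]]'

```text
time: 0.95
tool_pos: [0.4929, 0.2433, 0.2192]
ee_rot: [-3.142, -0.0, 2.728]
wrist_force: [0.4, 0.7, 0.4]
width: 0.0937
finger_force: 0.0
```

carry_out --increments '[[0,[-44,-16,0],0],[0,[-44,-16,0],0],[0,[0,0,0],-5],[0,[0,0,0],-4.6],[0,[0,0,0],0]]'

```text
time: 1.45
tool_pos: [0.5598, 0.1796, 0.2187]
ee_rot: [-3.141, -0.001, 2.894]
wrist_force: [-0.3, -0.2, 0.6]
width: 0.0939
finger_force: 0.0
```

```bash
cat >> h.py <<'E'
def st():
    o=robot.get_obs();print({k:np.round(o[k],4).tolist() for k in('time','tool_pos','ee_rot','wrist_force','wrist_torque','width','finger_force')});return o
def to_tool(o,d):
    from scipy.spatial.transform import Rotation as Q
    return np.round(Q.from_euler('xyz',o['ee_rot']).as_matrix().T@np.array(d)*1000,1)
E
python3 - <<'E'
from h import *
o=st();c=robot.get_calibration('wrist');im=robot.snapshot('wrist');cv2.imwrite('pics/w1.png',im)
for b in blobs(im,'yellow')[:2]:
    q=cv2.minAreaRect(b);print(np.round(q[0],1),np.round(q[1],1),q[2],np.round(onz('wrist',q[0],.104,c),4))
    bp=[onz('wrist',p,.106,c) for p in cv2.boxPoints(q)];print(np.round(bp,4).tolist())
print(to_tool(o,np.r_[.568,.1685,.2]-o['tool_pos']))
E
```

```text
{'time': 1.45, 'tool_pos': [0.5598, 0.1796, 0.2187], 'ee_rot': [-3.1411, -0.0012, 2.8941], 'wrist_force': [-0.3128, -0.1614, 0.5906], 'wrist_torque': [0.0081, 0.0341, 0.026], 'width': 0.0939, 'finger_force': 0.0}
[268.5 220.5] [67. 15.] 90.0 [0.5672 0.1683 0.104 ]
[[0.5357, 0.1698, 0.106], [0.5389, 0.1824, 0.106], [0.5996, 0.167, 0.106], [0.5962, 0.1536, 0.106]]
[-10.7  -8.7  18.7]
```

View pics/w1.png

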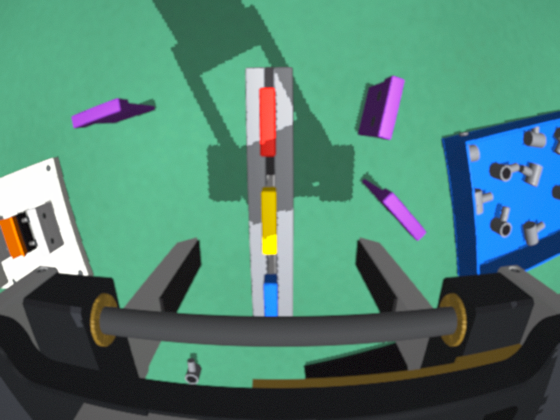

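The wrist view shows the yellow grip at (269,220), aligned with the jaws. Its position agrees with the top view to within 1 mm.

carry_out --increments '[[0,[-10.5,-8.7,20],0],[0,[0,0,30],0],[0,[0,0,40],0],[0,[0,0,27],0],[0,[0,0,10],0],[0,[0,0,0],0]]'

```text
time: 2.1
tool_pos: [0.5665, 0.1693, 0.0908]
ee_rot: [-3.14, -0.003, 2.895]
wrist_force: [0.5, 0.2, -0.5]
width: 0.0936
finger_force: 0.0
```

carry_out --increments '[[255,[0,0,0],0],[255,[0,0,0],0],[255,[0,0,0],0],[255,[0,0,0],0],[255,[0,0,0],0],[255,[0,0,0],0],[255,[0,0,0],0],[255,[0,0,0],0]]'

```text
time: 2.9
tool_pos: [0.5677, 0.1692, 0.0924]
ee_rot: [3.142, -0.0, 2.895]
wrist_force: [0.0, 0.0, -0.6]
width: 0.0335
finger_force: 0.0
```

carry_out --increments '[[255,[0,0,0],0],[255,[0,0,0],0],[255,[0,0,0],0],[255,[0,0,0],0],[255,[0,0,0],0]]'

```text
time: 3.4
tool_pos: [0.5677, 0.1692, 0.0924]
ee_rot: [-3.142, -0.0, 2.895]
wrist_force: [0.0, 0.3, -0.2]
width: 0.0138
finger_force: 30.0
```

carry_out --increments '[[255,[0,0,-5],0],[255,[0,0,-15],0],[255,[0,0,-25],0],[255,[0,0,-40],0],[255,[0,0,-40],0],[255,[0,0,-10],0],[255,[0,0,0],0]]'

```text
time: 4.1
tool_pos: [0.569, 0.1694, 0.2312]
ee_rot: [3.139, 0.006, 2.895]
wrist_force: [1.1, -0.4, -0.8]
width: 0.014
finger_force: 30.0
```

Run:
```python
from h import *
o=st()
for n in('top','side','wrist'):
    cv2.imwrite(f'pics/{n}2.png',robot.snapshot(n))
t=cv2.imread('pics/top2.png');s=cv2.imread('pics/side2.png');w=cv2.imread('pics/wrist2.png')
cv2.imwrite('pics/m2.png',np.hstack([cv2.resize(x,(400,300),interpolation=3) for x in(s,w)]))
# fixture edges: white plate corners in top
m=cv2.inRange(cv2.cvtColor(t,cv2.COLOR_BGR2HSV),(0,0,170),(179,60,255));m[:170]=0
b=max(cv2.findContours(m,0,1)[0],key=cv2.contourArea);q=cv2.minAreaRect(b);print(q)
p=cv2.boxPoints(q);w_=np.array([onz('top',x,.012) for x in p]);print(np.round(w_,4).tolist())
for i in range(4):
    d=w_[(i+1)%4]-w_[i];print(np.degrees(np.arctan2(d[1],d[0])),np.linalg.norm(d))
z=lambda im,x,y,f:cv2.resize(im[y:y+50,x:x+65],None,fx=f,fy=f,interpolation=2)
cv2.imwrite('pics/clip.png',np.hstack([z(t,352,202,6),z(s,265,310,6)]))
```

```text
{'time': 4.1, 'tool_pos': [0.569, 0.1694, 0.2312], 'ee_rot': [3.1387, 0.006, 2.8954], 'wrist_force': [1.1415, -0.3616, -0.8282], 'wrist_torque': [0.0005, -0.0117, -0.0065], 'width': 0.014, 'finger_force': 29.9924}
((388.67938232421875, 229.94691467285156), (98.1807632446289, 79.702392578125), 5.314545154571533)
[[0.437, -0.1, 0.012], [0.6182, -0.1162, 0.012], [0.6035, -0.3384, 0.012], [0.4237, -0.314, 0.012]]
-5.12530038333942 0.1819522479457034
-93.78495288019698 0.2226482312885447
172.26841307868543 0.1815095531532848
86.43506272366966 0.21441310701157146
```

View pics/m2.png

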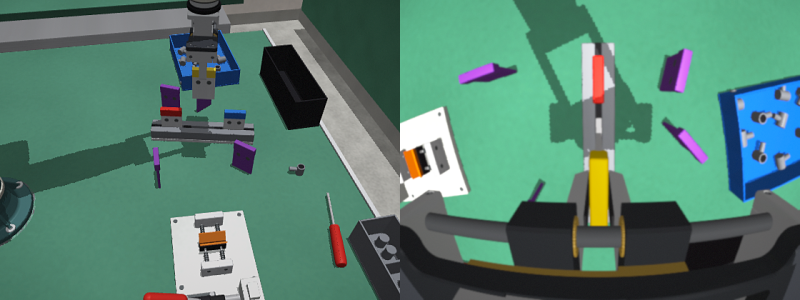

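View pics/clip.png

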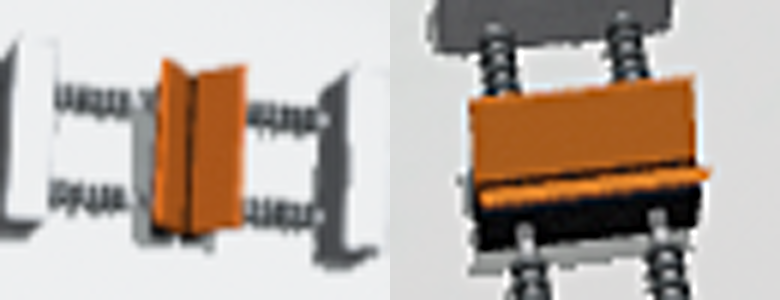

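The yellow plate is held at (600,190) in the wrist half, and red and blue still stand in the rail. The clip crop shows the slot between the two orange lead-ins. Next I'll triangulate the top corners of the lead-ins.

Run:
```python
from h import *
T=dict(BL=(377.4,239.6),TL=(378.8,211.7),BR=(391.8,240.3),TR=(392.6,212.7))
S=dict(BL=(277.9,325.9),TL=(315.4,322.3),BR=(279.8,341.5),TR=(317.6,338))
P={}
for k in T:
    X,e=tri([ray('top',T[k]),ray('side',S[k])]);P[k]=onz('top',T[k],.054);print(k,np.round(X,4),np.round(e,4),'top@.054',np.round(P[k],4),'side@.054',np.round(onz('side',S[k],.054),4))
c=sum(P.values())/4;d=P['TL']+P['TR']-P['BL']-P['BR'];print(c,np.degrees(np.arctan2(d[1],d[0])))
o=robot.get_obs();print(to_tool(o,np.r_[c[0]+.09,c[1],.24]-o['tool_pos']))
```

```text
BL [ 0.4906 -0.1825  0.0559] [0.0011 0.0011] top@.054 [ 0.4898 -0.1829  0.054 ] side@.054 [ 0.4919 -0.1813  0.054 ]
TL [ 0.5512 -0.1867  0.0552] [0.0007 0.0007] top@.054 [ 0.5508 -0.1869  0.054 ] side@.054 [ 0.5522 -0.186   0.054 ]
BR [ 0.4887 -0.2121  0.0602] [0.0005 0.0005] top@.054 [ 0.4892 -0.2136  0.054 ] side@.054 [ 0.4898 -0.2088  0.054 ]
TR [ 0.5485 -0.2158  0.0579] [0.0002 0.0002] top@.054 [ 0.5495 -0.2167  0.054 ] side@.054 [ 0.549  -0.2138  0.054 ]
[ 0.51981739 -0.20006279  0.054     ] -3.356408863117835
[-131.6 -347.5  -14.8]
```

carry_out --increments '[[255,[-16,-43,0],0],[255,[-16,-43,0],0],[255,[-16,-43,0],0],[255,[-16,-43,0],0],[255,[-16,-43,0],0],[255,[-16,-43,0],0],[255,[-16,-43,0],0],[255,[-16,-43,0],0]]'

```text
time: 5.05
tool_pos: [0.607, -0.1971, 0.2243]
ee_rot: [3.14, -0.005, 2.895]
wrist_force: [0.9, -0.3, -0.9]
width: 0.014
finger_force: 30.0
```

carry_out --increments '[[255,[0,0,0],-5],[255,[0,0,0],-5.4],[255,[0,0,0],0],[255,[0,0,0],0]]'

```text
time: 5.45
tool_pos: [0.6074, -0.1953, 0.2254]
ee_rot: [3.14, -0.003, 3.075]
wrist_force: [-0.1, -0.3, -0.6]
width: 0.0138
finger_force: 30.0
```

Run:
```python
from h import *
o=st();c=robot.get_calibration('wrist');im=robot.snapshot('wrist');cv2.imwrite('pics/w3.png',im)
for b in blobs(im,'orange')[:3]:
    q=cv2.minAreaRect(b);print(np.round(q[0],1),np.round(q[1],1),q[2],cv2.approxPolyDP(b,2,True)[:,0].tolist())
    P=np.array([onz('wrist',p,.055,c) for p in cv2.boxPoints(q)]);print(np.round(P,4).tolist(),P.mean(0))
```

```text
{'time': 5.45, 'tool_pos': [0.6074, -0.1953, 0.2254], 'ee_rot': [3.1403, -0.0034, 3.075], 'wrist_force': [-0.071, -0.2691, -0.5798], 'wrist_torque': [0.0775, 0.0015, 0.0162], 'width': 0.0138, 'finger_force': 29.9924}
[ 9.2 81.1] [128.8  15.4] 75.84658813476562 [[0, 17], [0, 76], [3, 78], [10, 111], [17, 124], [15, 126], [20, 142], [23, 144], [31, 136], [25, 130], [26, 120], [18, 101], [20, 99], [17, 87], [13, 84], [16, 83], [12, 77], [14, 76], [10, 68], [10, 58], [7, 57], [7, 45], [2, 41], [5, 37], [2, 39], [4, 30]]
[[0.3115, -0.5988, 0.055], [0.3192, -0.5625, 0.055], [0.5117, -0.5012, 0.055], [0.5118, -0.5312, 0.055]] [ 0.41353968 -0.54843285  0.055     ]
[259. 115.] [56. 14.] 90.0 [[253, 87], [253, 142], [265, 142], [266, 90]]
[[0.4908, -0.2144, 0.055], [0.492, -0.2002, 0.055], [0.5499, -0.2041, 0.055], [0.5489, -0.2185, 0.055]] [ 0.52040464 -0.20930189  0.055     ]
[275.5 114.5] [55. 13.] 90.0 [[270, 89], [270, 141], [281, 142], [281, 87]]
[[0.4922, -0.1971, 0.055], [0.4931, -0.1839, 0.055], [0.55, -0.1877, 0.055], [0.5491, -0.201, 0.055]] [ 0.52111874 -0.19243378  0.055     ]
```

View pics/w3.png

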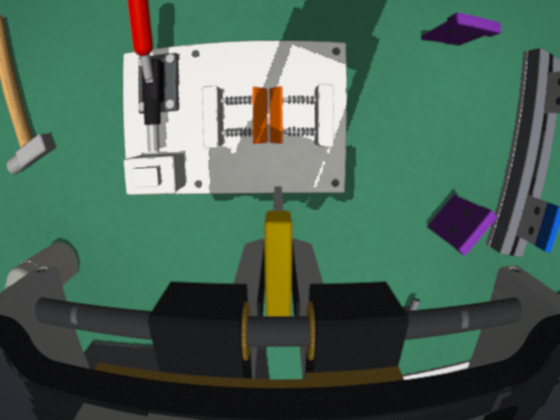

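The wrist view shows the two lead-ins at columns 253–266 and 270–281, with the slot at about 267.5 and rows 87–142. They are parallel to the held plate. The clip centre is at about (0.5205, -0.2007), so I'll go above it.

carry_out --increments '[[255,[30,-4,0],0],[255,[36,-4,0],0],[255,[20.5,-3,0],0],[255,[0,0,20],0],[255,[0,0,20],0],[255,[0,0,10],0],[255,[0,0,0],0],[255,[0,0,0],0]]'

```text
time: 6.3
tool_pos: [0.5213, -0.2008, 0.1778]
ee_rot: [-3.142, 0.0, 3.077]
wrist_force: [0.4, -0.6, -0.3]
width: 0.0139
finger_force: 30.0
```

Run:
```python
from h import *
o=st()
s=robot.snapshot('side');t=robot.snapshot('top')
print(to_tool(o,np.r_[.5205,-.2007,.1]-o['tool_pos']))
cv2.imwrite('pics/c4.png',np.hstack([cv2.resize(s[230:390,220:380],(400,400),interpolation=2),cv2.resize(t[160:290,330:460],(400,400),interpolation=2)]))
```

```text
{'time': 6.3, 'tool_pos': [0.5213, -0.2008, 0.1778], 'ee_rot': [-3.1416, 0.0002, 3.077], 'wrist_force': [0.3501, -0.638, -0.2915], 'wrist_torque': [-0.03, -0.0456, -0.0056], 'width': 0.0139, 'finger_force': 29.9925}
[ 0.8  0.1 77.8]
```

View pics/c4.png

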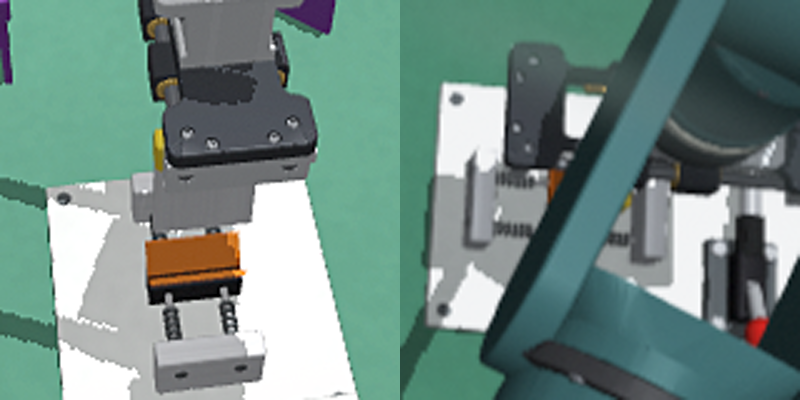

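The side crop shows the plate bottom centred over the clip, about 2 mm toward +x. The top view is hidden by the arm. I'll nudge by 2 mm and descend.

carry_out --increments '[[255,[2.2,0,0],0],[255,[0,0,20],0],[255,[0,0,20],0],[255,[0,0,10],0],[255,[0,0,5],0],[255,[0,0,0],0]]'

```text
time: 7.0
tool_pos: [0.5188, -0.2004, 0.1227]
ee_rot: [3.14, -0.0, 3.077]
wrist_force: [-0.1, 2.4, -0.3]
width: 0.0139
finger_force: 30.0
```

carry_out --increments '[[255,[0,0,4],0],[255,[0,0,4],0],[255,[0,0,4],0],[255,[0,0,0],0]]'

```text
time: 7.4
tool_pos: [0.5195, -0.2011, 0.1107]
ee_rot: [-3.141, 0.002, 3.077]
wrist_force: [1.3, 0.1, 0.2]
width: 0.0141
finger_force: 30.0
```

carry_out --increments '[[255,[0,0,3],0],[255,[0,0,3],0],[255,[0,0,0],0]]'

```text
time: 7.7
tool_pos: [0.5187, -0.2008, 0.1038]
ee_rot: [3.141, -0.0, 3.077]
wrist_force: [0.8, 0.6, -0.5]
width: 0.0137
finger_force: 30.0
```

carry_out --increments '[[255,[0,0,3],0],[255,[0,0,2],0],[255,[0,0,0],0]]'

```text
time: 8.0
tool_pos: [0.5185, -0.2007, 0.0988]
ee_rot: [3.141, -0.001, 3.077]
wrist_force: [0.6, 0.5, -1.8]
width: 0.0141
finger_force: 30.0
```

Run:
```python
from h import *
o=st()
s=robot.snapshot('side');w=robot.snapshot('wrist')
cv2.imwrite('pics/c5.png',np.hstack([cv2.resize(s[250:390,220:360],(400,400),interpolation=2),cv2.resize(w[60:330,140:410],(400,400),interpolation=2)]))
```

```text
{'time': 8.0, 'tool_pos': [0.5185, -0.2007, 0.0988], 'ee_rot': [3.1411, -0.0008, 3.0768], 'wrist_force': [0.6229, 0.5426, -1.7938], 'wrist_torque': [0.0795, -0.1671, 0.0216], 'width': 0.0141, 'finger_force': 29.9911}
```

View pics/c5.png

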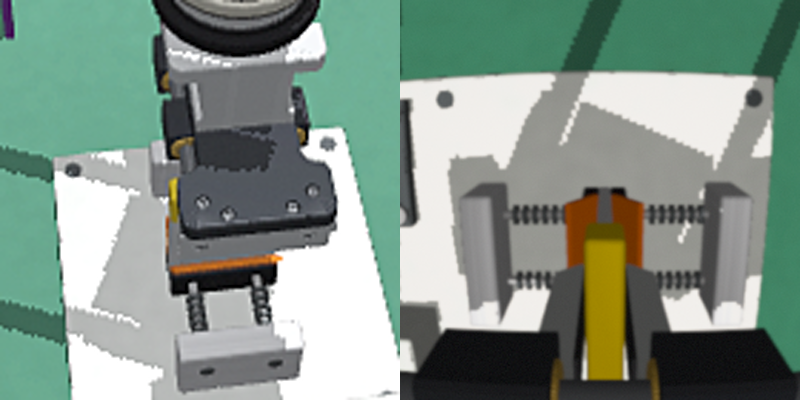

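The plate blade sits between the lead-ins at (605,205) in the right half, centred and entering. I'll keep pressing until it bottoms.

carry_out --increments '[[255,[0,0,2],0],[255,[0,0,1],0],[255,[0,0,0],0]]'

```text
time: 8.4
tool_pos: [0.5187, -0.2009, 0.0974]
ee_rot: [-3.142, 0.0, 3.077]
wrist_force: [-1.6, 0.6, 4.9]
width: 0.0139
finger_force: 30.0
```

carry_out --increments '[[255,[0,0,1],0],[255,[0,0,1],0],[255,[0,0,0],0]]'

```text
time: 8.7
tool_pos: [0.5189, -0.201, 0.0974]
ee_rot: [-3.141, 0.001, 3.077]
wrist_force: [-3.6, 1.7, 11.7]
width: 0.0136
finger_force: 30.0
```

carry_out --increments '[[255,[0,0,1.5],0],[255,[0,0,1.5],0],[255,[0,0,0],0]]'

```text
time: 9.0
tool_pos: [0.5191, -0.2011, 0.0973]
ee_rot: [-3.14, 0.003, 3.077]
wrist_force: [-8.1, 4.5, 21.8]
width: 0.014
finger_force: 30.0
```

carry_out --increments '[[255,[0,0,1.5],0],[255,[0,0,0],0],[255,[0,0,0],0]]'

```text
time: 9.3
tool_pos: [0.5195, -0.2013, 0.0972]
ee_rot: [-3.14, 0.004, 3.077]
wrist_force: [-9.7, 4.7, 26.0]
width: 0.014
finger_force: 30.0
```

A hard stop at TCP 0.0973 with 26 N is beyond the 15 N entry force. I'll unload and check that the plate has not slipped in the grip.

carry_out --increments '[[255,[0,0,-4],0],[255,[0,0,-3.5],0],[255,[0,0,0],0]]'

```text
time: 9.6
tool_pos: [0.5189, -0.2009, 0.0975]
ee_rot: [-3.141, 0.0, 3.077]
wrist_force: [-0.7, 1.2, 1.3]
width: 0.0136
finger_force: 30.0
```

Run:
```python
from h import *
o=st();w=robot.snapshot('wrist');cv2.imwrite('pics/w6.png',w);cv2.imwrite('pics/s6.png',robot.snapshot('side'))
for f in('wrist2','w3','w6'):
    im=cv2.imread(f'pics/{f}.png')
    b=[b for b in blobs(im,'yellow') if 200<b[:,0,0].mean()<340][0];print(f,cv2.boundingRect(b),cv2.contourArea(b))
w0=cv2.imread('pics/w3.png')
cv2.imwrite('pics/c6.png',np.hstack([cv2.resize(x[150:350,180:380],(400,400),interpolation=2) for x in(w0,w)]))
```

```text
{'time': 9.6, 'tool_pos': [0.5189, -0.2009, 0.0975], 'ee_rot': [-3.1415, 0.0004, 3.0769], 'wrist_force': [-0.6855, 1.1991, 1.3408], 'wrist_torque': [0.0753, -0.1041, 0.0209], 'width': 0.0136, 'finger_force': 29.9996}
wrist2 (264, 211, 29, 106) 2739.0
w3 (264, 211, 29, 106) 2712.0
w6 (264, 210, 29, 107) 2676.0
```

View pics/c6.png

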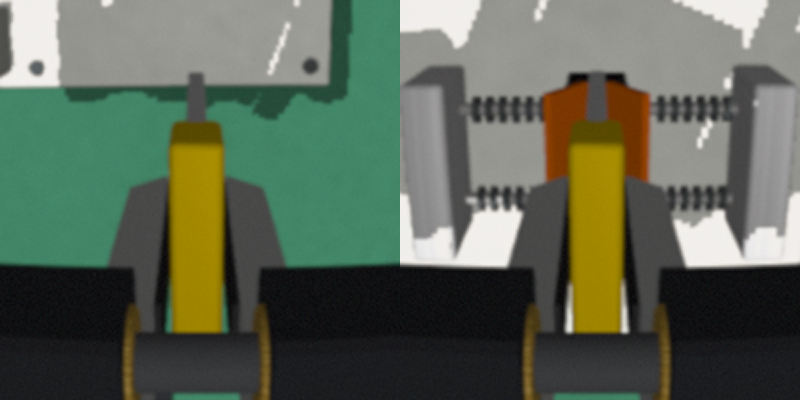

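There was no slip, since the grip is within 1 px of where it sat before. The blade sits between the jaws with its end flush with the jaw end, so it is home. I'll release and rise.

carry_out --increments '[[0,[0,0,0],0],[0,[0,0,0],0],[0,[0,0,0],0],[0,[0,0,0],0],[0,[0,0,0],0],[0,[0,0,0],0],[0,[0,0,0],0],[0,[0,0,0],0]]'

```text
time: 10.5
tool_pos: [0.5188, -0.2009, 0.0975]
ee_rot: [3.142, 0.0, 3.077]
wrist_force: [0.5, 0.4, 0.3]
width: 0.0741
finger_force: 0.0
```

carry_out --increments '[[0,[0,0,-10],0],[0,[0,0,-30],0],[0,[0,0,-40],0],[0,[0,0,-40],0],[0,[45,0,0],0],[0,[45,0,0],0],[0,[45,0,0],0],[0,[0,0,0],0]]'

```text
time: 11.3
tool_pos: [0.3803, -0.1914, 0.2183]
ee_rot: [-3.141, -0.0, 3.075]
wrist_force: [0.0, 0.7, 0.6]
width: 0.094
finger_force: 0.0
```

Run:
```python
from h import *
o=st()
t=robot.snapshot('top');s=robot.snapshot('side')
a=blobs(t,'yellow');b=blobs(s,'yellow')
for n,B in(('top',a),('side',b)):
  for q in B[:2]:
    r=cv2.minAreaRect(q);print(n,r,np.round(onz(n,r[0],.105),4))
if a and b: print(tri([ray('top',cv2.minAreaRect(a[0])[0]),ray('side',cv2.minAreaRect(b[0])[0])]))
cv2.imwrite('pics/f.png',np.hstack([cv2.resize(s[120:400,180:460],(400,400)),cv2.resize(t[130:310,180:460],(400,257))[:, :].copy() if 0 else cv2.resize(t[60:340,180:460],(400,400))]))
```

```text
{'time': 11.3, 'tool_pos': [0.3803, -0.1914, 0.2183], 'ee_rot': [-3.1408, -0.0003, 3.0745], 'wrist_force': [0.0129, 0.7208, 0.6378], 'wrist_torque': [0.0299, -0.0455, 0.0132], 'width': 0.094, 'finger_force': 0.0}
top ((390.0, 221.5), (29.0, 8.0), 90.0) [ 0.5199 -0.1987  0.105 ]
side ((299.1904296875, 318.0589294433594), (15.650375366210938, 40.04193115234375), 83.9909896850586) [ 0.52   -0.2034  0.105 ]
(array([ 0.52099455, -0.20003005,  0.09921994]), [np.float64(6.856856444907605e-05), np.float64(6.856856444884985e-05)])
```

View pics/f.png

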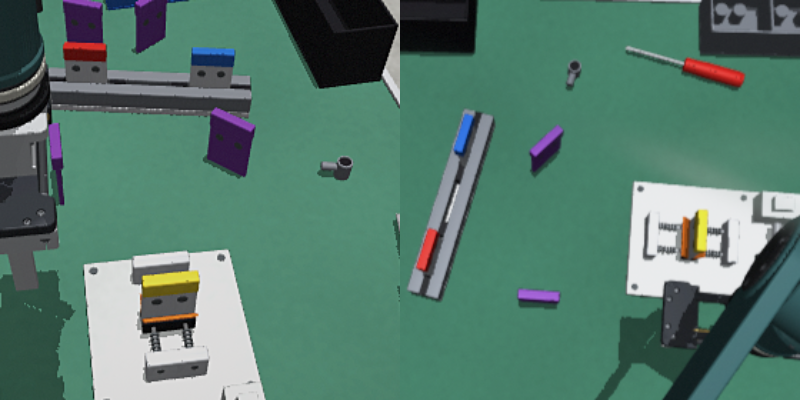

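The plate stands upright in the clip at side (170,285), with its grip at (0.520,-0.200,0.099). Red and blue are untouched in the rail and the arm is clear.

```bash
python3 -c "
from bench import robot
print(robot.close_job())"
```

```text
the job is handed in; nothing more can be done
None
```

The yellow stop plate is pressed home in the clip and stands upright by itself, roughly centred along it; the blue and red plates were left standing in the rail, and the job was handed in at about 11.4 s.

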